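Stroke the lids of a compartment organiser shut

TASK

The five lids of the narrow parts organiser stand ajar. Put the fingertips on the middle of its plain end and run them lightly down the middle of the row in one stroke, without taking them away from the row on the way, so that each lid in turn, starting beside the plain end, is pressed fully shut; then move the hand clear. Do not pinch, lift or shove the organiser, and leave the small things around it where they are.

Things in the scene. Friction and masses are not known exactly. Their poses are not given: they have to be found in the camera images.
- organiser: Narrow grey plastic parts organiser, 40 (x) x 220 (y) x 44 mm (z), about 0.9 kg, loose on the worktop. Origin at the centre of its underside, z up, y (its length) roughly to the robot's left. At the +y end a plain flat deck 37 mm long, level with the shut lids; then five white lids at 34 mm pitch toward -y, each 39 mm wide and 31 mm long, then a fixed 10 mm rim.
- plain_end (a point): Centre of the top face of the organiser's plain deck, where the stroke begins; 91.5 mm from the organiser's middle along its +y, 44 mm above the worktop. Axes as the organiser's.
- far_end (a point): Point on the top of the organiser at its other end, 5 mm in from the -y end, on the centre line, 44 mm above the worktop; the end of the stroke. Axes as the organiser's. Behind the row stands a blue bag sealer, fixed, at y = -0.155 to -0.095; the black grip of its lowered arm reaches forward to x = 0.49, 65 to 90 mm above the worktop.
- lid_1 (a joint): Opening angle of the first lid from the plain end, rad: 0 shut and flush, starts about 0.4 to 0.6 (free edge 11 to 19 mm up), 1.5 at most. Hinged across the row on its edge nearer the plain end, at y = 70 mm, 42.5 mm up in the organiser's frame: ajar, it is a ramp rising toward -y, which tips sliding toward -y press down. Turns easily (under 0.01 N m), stays where left.
- lid_2 (a joint): Opening angle of the second lid from the plain end, rad: 0 shut and flush, starts about 0.4 to 0.6 (free edge 11 to 19 mm up), 1.5 at most. Hinged across the row on its edge nearer the plain end, at y = 36 mm, 42.5 mm up in the organiser's frame: ajar, it is a ramp rising toward -y, which tips sliding toward -y press down. Turns easily (under 0.01 N m), stays where left.
- lid_3 (a joint): Opening angle of the third lid from the plain end, rad: 0 shut and flush, starts about 0.4 to 0.6 (free edge 11 to 19 mm up), 1.5 at most. Hinged across the row on its edge nearer the plain end, at y = 2 mm, 42.5 mm up in the organiser's frame: ajar, it is a ramp rising toward -y, which tips sliding toward -y press down. Turns easily (under 0.01 N m), stays where left.
- lid_4 (a joint): Opening angle of the fourth lid from the plain end, rad: 0 shut and flush, starts about 0.4 to 0.6 (free edge 11 to 19 mm up), 1.5 at most. Hinged across the row on its edge nearer the plain end, at y = -32 mm, 42.5 mm up in the organiser's frame: ajar, it is a ramp rising toward -y, which tips sliding toward -y press down. Turns easily (under 0.01 N m), stays where left.
- lid_5 (a joint): Opening angle of the fifth lid from the plain end, rad: 0 shut and flush, starts about 0.4 to 0.6 (free edge 11 to 19 mm up), 1.5 at most. Hinged across the row on its edge nearer the plain end, at y = -66 mm, 42.5 mm up in the organiser's frame: ajar, it is a ramp rising toward -y, which tips sliding toward -y press down. Turns easily (under 0.01 N m), stays where left.
- vial_1: Small glass sample vial with stopper, 26 mm across, 52 mm tall, standing; loose, near the organiser, not to be touched. Origin at the centre of its underside.
- clip_3: Black binder clip 25 x 22 x 20 mm; loose, near the organiser, not to be touched. Origin at the centre of its underside.
- vial_2: Smaller glass sample vial with stopper, 22 mm across, 46 mm tall, standing; loose, near the organiser, not to be touched. Origin at the centre of its underside.
- tape_3: Small dark roll of tape, 53 mm across, 19 mm tall, lying flat; loose, near the organiser, not to be touched. Origin at the centre of its underside.
- tin_1: Food tin 58 mm across, 72 mm tall, standing behind it to the right; loose, near the organiser, not to be touched. Origin at the centre of its underside.

How it is judged (in metres and radians):
On the way, in this order (a step that is already met when the one before it is completed fails the run):
1. the fingertips are on (or just over) the middle of the plain end (x of the grasp point in the frame of plain_end between -0.016 and 0.016 m and y of the grasp point in the frame of plain_end between -0.018 and 0.018 m and z of the grasp point in the frame of plain_end below 0.035 m), for 0.05 s.
2. the first lid from the plain end is shut (value of joint lid_1 below 0.1 rad), for 0.05 s.
3. the second lid from the plain end is shut (value of joint lid_2 below 0.1 rad), for 0.05 s.
4. the third lid from the plain end is shut (value of joint lid_3 below 0.1 rad), for 0.05 s.
5. the fourth lid from the plain end is shut (value of joint lid_4 below 0.1 rad), for 0.05 s.
6. the fifth lid from the plain end is shut (value of joint lid_5 below 0.1 rad), for 0.05 s.
At the end, for the whole second after the job is handed in: All five lids are shut (each within 0.1 rad, its free edge less than 3 mm up); the organiser stands flat and at rest within 30 mm of where it was; the small things round it are within 20 mm of where they were (value of joint each of lid_1, lid_2, lid_3, lid_4, lid_5 below 0.1 rad and distance of organiser from where it was at the start of the episode below 0.03 m and angle between organiser's own z axis and vertical below 0.04 rad and linear speed of organiser below 0.01 m/s and distance of each of vial_1, clip_3, vial_2, tape_3, tin_1 from where it was at the start of the episode below 0.02 m); the robot touches nothing.
It fails at once if the fingertips stray more than 16 mm sideways from the middle line of the row between the first lid and the last (value of joint lid_1 below 0.1 rad and value of joint lid_5 above 0.12 rad and (x of the grasp point in the frame of organiser above 0.016 m or x of the grasp point in the frame of organiser below -0.016 m)).
It fails at once if the fingertips are taken away from the row (more than about 40 mm above it) between the first lid and the last (value of joint lid_1 below 0.1 rad and value of joint lid_5 above 0.12 rad and z of the grasp point in the frame of organiser above 0.105 m).
It fails at once if the organiser is lifted, tipped or shoved more than 40 mm (distance of organiser from where it was at the start of the episode above 0.04 m or height (world z) of organiser above 0.012 m or angle between organiser's own z axis and vertical above 0.12 rad).
It fails at once if the fingers press hard on the organiser (over 35 N) (contact force between the fingers and organiser above 35 N).
It fails at once if a small thing beside the organiser is knocked away or picked up (distance of any of vial_1, clip_3, vial_2, tape_3, tin_1 from where it was at the start of the episode above 0.03 m).
It also fails if it takes over 42 s, if anything falls off the work surface, if the arm or the gripper's body presses on something with over 40 N, if the wrist force passes 120 N, or if a joint passes its speed limit or range.

ROBOT

A 6-joint arm with a two-finger parallel gripper is mounted at the origin on a cart in front of the work surface, level with it; the furniture and walls round the work are solid. World frame = base frame: x ahead of the robot, y to its left, z up, the work surface at z = 0. Lengths are in m, angles in degrees, forces in N, time in s.
With the tool pointing down it reaches from about 0.325 to 0.775 m from the base axis. Payload 5.5 kg.
Tool frame: the origin (TCP) lies at the centre of the arm's flange, where the gripper is bolted on; the fingertips stand 182 mm ahead of it and the grasp point (between the pads) lies 163 mm ahead of it; z points along the fingers, y is the line along which they close (so a half turn about z gives the same grasp; the last joint's range is limited). The gripper opens to 88 mm and grips with 3 to 60 N. Pads are 20 mm wide; open, the fingers measure 115 mm over their backs; the gripper's body (75 mm by 178 mm) begins 61 mm behind the grasp point.
Start: joints at [-75.556, 5.22, 70.514, -0, 104.267, -3.249], TCP at [0.182, -0.572, 0.405] pointing down, gripper open.
Joint ranges: [-164.24, 164.24], [-49.07, 125.15], [9.68, 141.18], [-86.29, 266.29], [3.28, 154.24], [-151.56, 151.56]. Speed limits (degrees/s): [147.25, 147.25, 172.46, 180, 180, 180].

INTERFACE

Orientations are given as [roll, pitch, yaw] about the fixed x, y, z axes, in that order (R = Rz(yaw) Ry(pitch) Rx(roll)).
In Python, from station import r gives the robot as it stands. The module is installed in compiled form; this text tells all that it offers. Calls block until the motion is done:
- r.reach(position, orientation): joint-space move of the TCP to a pose.
- r.servo_line(position, rotation=None, speed=0.15): straight line of the TCP; rotation=None keeps the orientation; speed is the mean speed in m/s.
- r.move_joints(angles): joint-space move.
- r.let_go() and r.grab(squeeze=None): open the fingers fully, or close them until they stop; squeeze is the grip in N (None keeps the last).
- r.wait(seconds).
- r.inverse_kinematics(position, orientation): joint angles nearest the present ones, or None.
- r.sense(): the state.
- r.snapshot(name): name is "side" or "top"; returns a dict with "frame" (480x640x3 uint8, red, green, blue), "fx", "fy", "cx", "cy" (pixels), "R" (3x3) and "t" (3): a world point X has camera coordinates R X + t. Camera axes: x right, y down, z forward; pixel columns grow to the right and rows downward; lengths in m; the calibration is good to about 2 mm. A picture is of the moment at which its call begins. There is no depth.
A pose or a line that the arm cannot do raises r.IKError and nothing moves.
- r.hand_in(): hands the job in; it is judged then, once.
The state is a dict: "clock": time; "joints": joint angles; "joint_vel": joint speeds; "joint_torque": joint torques, N m; "tcp_pos": TCP position; "orientation": TCP orientation; "contact_force": force on the tool from outside, world axes, zero at the start; "torque": the same for the moment, N m; "opening": finger opening in m; "gripper_force": force on a finger pad.
Only numpy, scipy, OpenCV 4.12 (cv2) and the standard library are available. Lean on these libraries where they do the work, as an engineer would, in place of code of your own. Each camera call takes 0.05 s, during which the arm holds its last target. There are 200 camera calls.

## Working session

There is one attempt and no reset: what is moved stays moved. The work goes in short steps, each a Python script; the robot and the scene stay as the last script left them, time stands still between calls to the robot, and variables do not carry over. Pictures are saved under pics/ and viewed, at most 10 in all, crops included, and the job is handed in when it is done.

```bash
mkdir -p pics
python3 - <<'E'
from station import r
import cv2,pickle
for n in("top","side"):
    s=r.snapshot(n); pickle.dump(s,open(n+".pkl","wb")); cv2.imwrite(f"pics/{n}0.png",s["frame"][:,:,::-1])
    print(n,s["fx"],s["cx"],s["cy"],s["R"],s["t"])
print(r.sense())
E
```

```text
top 444.8417462533689 315.59255247936585 235.69429057341426 [[-0.01845905 -0.99966446  0.01817222]
 [-0.99858131  0.01752501 -0.05028161]
 [ 0.04994627 -0.01907459 -0.99856974]] [-0.14883883  0.48559646  0.89727347]
side 508.23058411289986 321.07411007810106 241.92712770419226 [[-0.94318357 -0.33200554 -0.01330713]
 [-0.12332695  0.38698165 -0.91380286]
 [ 0.30853723 -0.86024271 -0.40593997]] [0.38591147 0.18185615 0.6191556 ]
{'clock': 0.1, 'joints': array([-7.55537286e+01,  5.25874443e+00,  7.05745038e+01, -1.77619083e-03,
        1.04266533e+02, -3.24919431e+00]), 'joint_vel': array([-0.09699716, -0.04548266, -0.17089242,  0.0003418 , -0.07536249,
        0.01847875]), 'joint_torque': array([ 4.78757065e-03, -4.47858632e+01, -4.07569921e+01,  7.01714423e-02,
        2.84465536e-02, -1.02946749e-04]), 'tcp_pos': array([ 0.18237609, -0.57166632,  0.40362489]), 'orientation': array([-1.79900282e+02, -3.93604328e-03,  1.76950261e+01]), 'contact_force': array([ 0.02275753,  0.25835948, -0.53637905]), 'torque': array([-0.00119592, -0.04739102,  0.00285233]), 'gripper_force': 0.0, 'opening': 0.08756939692095443}
```

View pics/top0.png

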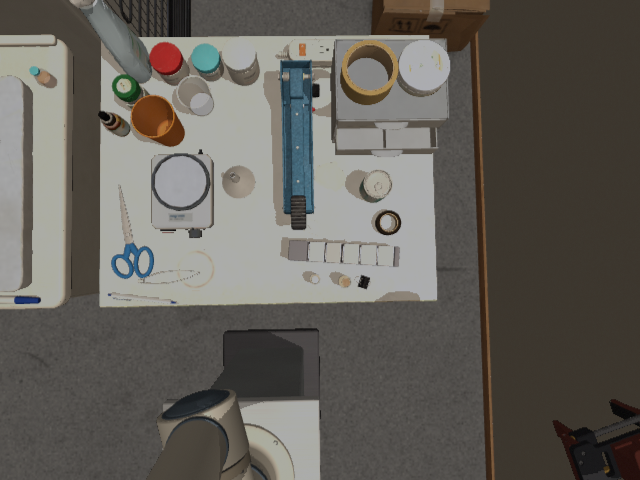

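View pics/side0.png

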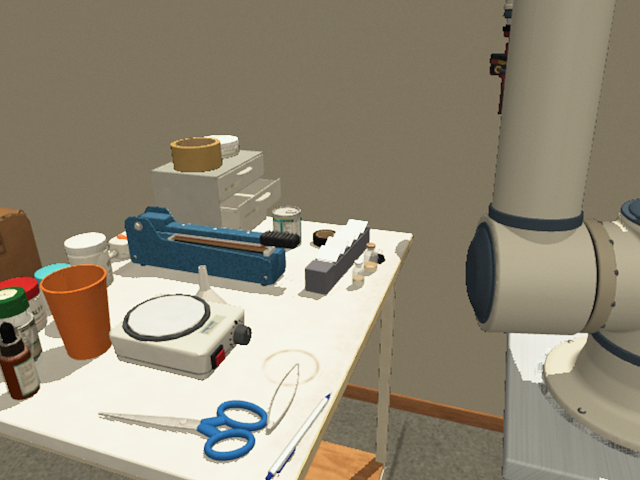

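The top view shows the organiser at about px (289,240)-(399,266), with the plain end at left. Vials and the clip lie below it at row 280, the tape is at (387,222), the tin at (376,186), and the sealer grip ends at (298,228). Next I measure it with masks.

```bash
cat > geo.py <<'E'
import numpy as np
def ray(s,u,v,z):
    d=s["R"].T@np.array([(u-s["cx"])/s["fx"],(v-s["cy"])/s["fy"],1]); c=-s["R"].T@s["t"]
    return c+d*(z-c[2])/d[2]
def proj(s,X):
    p=s["R"]@np.asarray(X,float)+s["t"]; return np.array([s["fx"]*p[0]/p[2]+s["cx"],s["fy"]*p[1]/p[2]+s["cy"]])
E
python3 - <<'E'
import pickle,cv2,numpy as np
from geo import *
t=pickle.load(open("top.pkl","rb")); s=pickle.load(open("side.pkl","rb"))
for (u,v) in [(289,239),(289,262),(399,247),(399,266)]: print(ray(t,u,v,.044).round(4))
a=cv2.resize(t["frame"][228:300,276:416],(800,411),interpolation=cv2.INTER_NEAREST)
b=cv2.resize(s["frame"][215:300,295:400],(500,405),interpolation=cv2.INTER_NEAREST)
cv2.imwrite("pics/c1.png",a[:,:,::-1]);cv2.imwrite("pics/c2.png",b[:,:,::-1])
E
```

```text
[ 0.4757 -0.1043  0.044 ]
[ 0.4303 -0.1036  0.044 ]
[ 0.456 -0.322  0.044]
[ 0.4184 -0.3209  0.044 ]
```

View pics/c1.png

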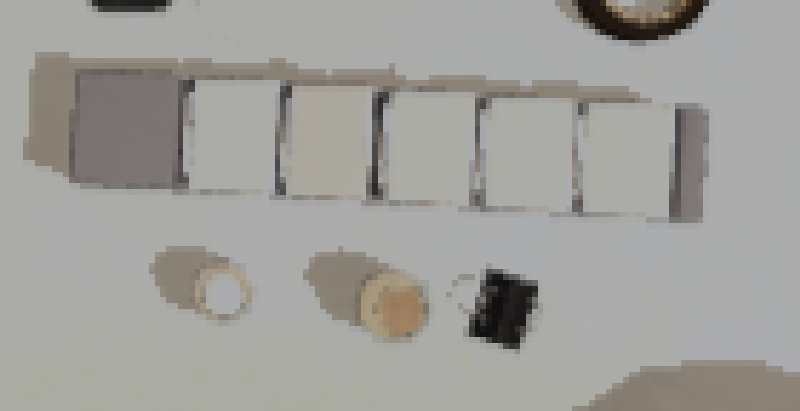

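View pics/c2.png

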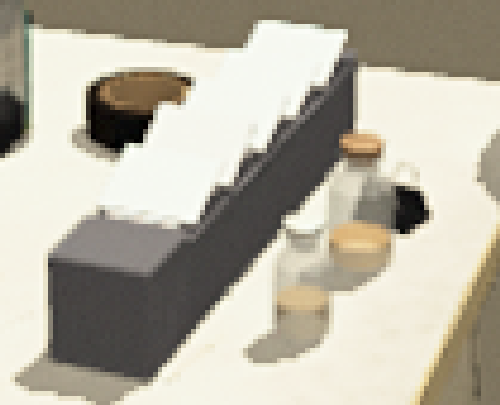

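```bash
cat > plan.py <<'E'
import pickle,numpy as np
from geo import *
t=pickle.load(open("top.pkl","rb"))
TL,BL,TR,BR=[ray(t,276+a/5.714-.5,228+b/5.714-.5,.044)[:2] for a,b in [(76,70),(70,187),(709,105),(703,221)]]
P=(TL+BL)/2;F=(TR+BR)/2;C=(P+F)/2;u=(P-F)/np.linalg.norm(P-F)
yaw=np.degrees(np.arctan2(-u[0],u[1]))
def at(y): return C+u*y
E
python3 - <<'E'
from plan import *
from station import r
s=pickle.load(open("side.pkl","rb"))
print(TL,BL,TR,BR,C,yaw,np.linalg.norm(P-F),np.linalg.norm(TL-BL))
v=np.array([u[1],-u[0]])
for k in(1,-1): print(proj(s,[*(at(.11)+k*.02*v),.044]))
print("side seen (304.6,268.7),(327.7,271.6)", at(.0915))
for y in(.0915,-.105):
  for z in(.32,.226): 
    for w in(yaw,yaw+180): print(y,z,w,r.inverse_kinematics([*at(y),z],[180,0,w]))
E
```

```text
[ 0.47422096 -0.10388723] [ 0.43386441 -0.10119586] [ 0.45817369 -0.32320455] [ 0.41804558 -0.31999477] [ 0.44607616 -0.2120706 ] -4.160045415679886 0.2196367830723628 0.0404461914013054
[304.50641261 268.05296315]
[326.87609291 272.25960793]
side seen (304.6,268.7),(327.7,271.6) [ 0.45271382 -0.12081168]
0.0915 0.32 -4.160045415679886 [-1.91030404e+01 -1.53724786e+01  9.84748745e+01 -2.54444375e-14
  9.68976041e+01  7.50570050e+01]
0.0915 0.32 175.8399545843201 [ -19.10304039  -15.37247862   98.47487451    0.           96.89760411
 -104.94299497]
0.0915 0.226 -4.160045415679886 [-1.91030404e+01 -1.32196722e+01  1.06280372e+02 -2.54444375e-14
  8.69392997e+01  7.50570050e+01]
0.0915 0.226 175.8399545843201 [ -19.10304039  -13.21967221  106.28037247    0.           86.93929974
 -104.94299497]
-0.105 0.32 -4.160045415679886 [-3.94524178e+01 -3.91753438e+00  8.82818480e+01 -2.54444375e-14
  9.56356864e+01  5.47076276e+01]
-0.105 0.32 175.8399545843201 [ -39.45241777   -3.91753438   88.281848      0.           95.63568638
 -125.29237235]
-0.105 0.226 -4.160045415679886 [-3.94524178e+01 -1.59171945e+00  9.56634863e+01 -2.54444375e-14
  8.59282332e+01  5.47076276e+01]
-0.105 0.226 175.8399545843201 [ -39.45241777   -1.59171945   95.66348626    0.           85.92823319
 -125.29237235]
```

Run:
```python
from plan import *
from station import r
o=[180,0,yaw]
r.grab(5)
r.reach([*at(.0915),.36],o)
r.servo_line([*at(.0915),.24],speed=.08); r.wait(.3)
q=r.sense(); print(q["clock"],q["opening"],q["tcp_pos"],q["contact_force"])
for z in(.234,.231,.229,.228,.227,.226,.225,.224,.223):
    r.servo_line([*at(.0915),z],speed=.02); r.wait(.15)
    q=r.sense(); print(z,q["tcp_pos"].round(4),q["contact_force"].round(2),q["clock"])
    if q["contact_force"][2]>2.5: break
s=r.snapshot("side");import cv2
cv2.imwrite("pics/s1.png",cv2.resize(s["frame"][150:330,220:440],(780,638))[:600,:,::-1])
```

```text
5.3 0.0004664848273260963 [ 0.45275747 -0.12081357  0.24018008] [-0.11336746  0.3115812   0.24745686]
0.234 [ 0.4527 -0.1208  0.2341] [0.   0.53 0.14] 5.9
0.231 [ 0.4527 -0.1208  0.231 ] [-0.64 -0.3   0.21] 6.35
0.229 [ 0.4527 -0.1208  0.229 ] [ 0.33  0.55 -0.2 ] 6.75
0.228 [ 0.4527 -0.1208  0.228 ] [-0.13  0.38 -0.03] 7.15
0.227 [ 0.4527 -0.1208  0.227 ] [-0.75  0.22  0.16] 7.55
0.226 [ 0.4528 -0.1208  0.2263] [0.84 0.61 3.56] 7.95
```

View pics/s1.png

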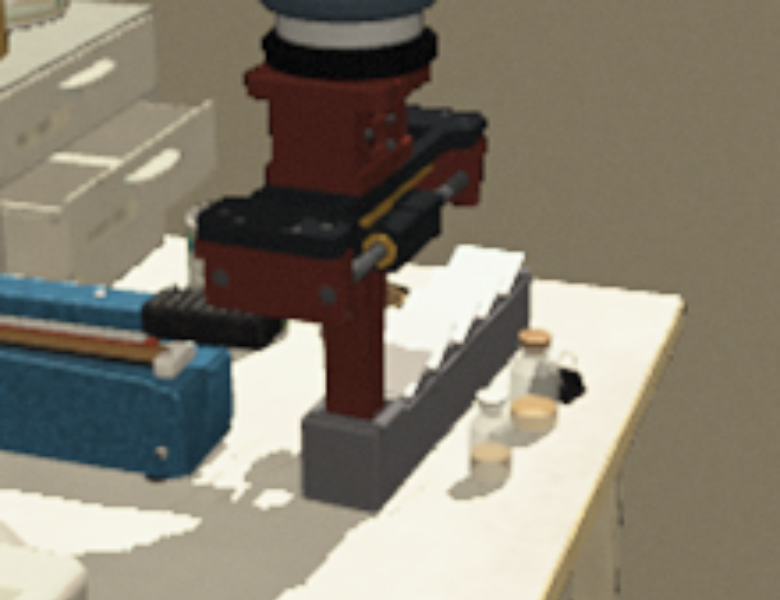

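The fingertips rest on the middle of the deck, contact is at TCP z≈0.2263, and all the lids are still ajar. Now the stroke.

Run:
```python
from plan import *
from station import r
import cv2
for y in(.04,.006,-.028,-.062,-.105):
    r.servo_line([*at(y),.2263],speed=.04)
    q=r.sense(); print(y,(q["tcp_pos"]-[*at(y),.2263]).round(4),q["contact_force"].round(2),q["clock"])
    if abs(q["contact_force"]).max()>15: print("stop"); break
for n in("top","side"):
    s=r.snapshot(n);pickle.dump(s,open(n+"2.pkl","wb"))
cv2.imwrite("pics/s2.png",cv2.resize(s["frame"][150:330,220:440],(733,600))[:,:,::-1])
```

```text
0.04 [-0.      0.     -0.0001] [-0.31  3.88  4.99] 9.4417
0.006 [-0.0001 -0.0001 -0.    ] [0.4  2.43 3.93] 10.4417
-0.028 [-0.     -0.0001 -0.    ] [-0.42  1.42  3.57] 11.4417
-0.062 [-0.     -0.0001  0.    ] [0.91 1.46 4.  ] 12.4417
-0.105 [-0.     -0.0001  0.    ] [0.   0.39 3.62] 13.6667
```

View pics/s2.png

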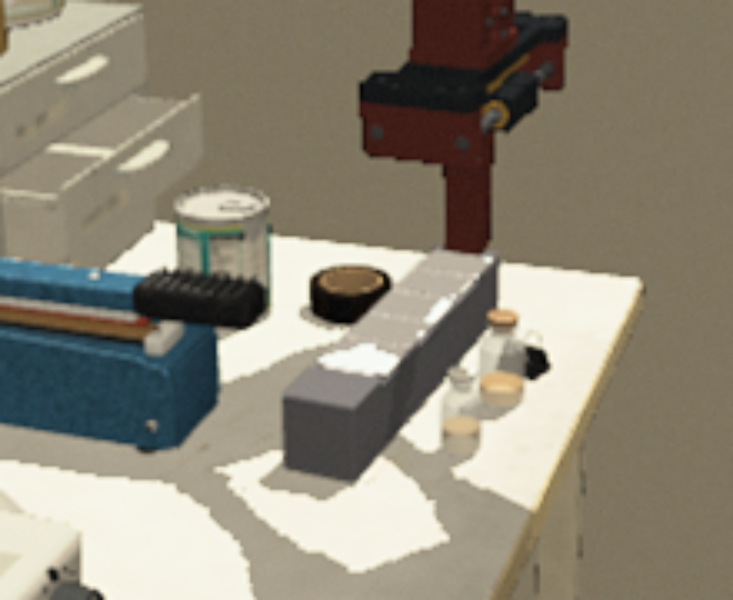

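All five lids lie flush and the organiser has not moved: its near corner is at the same side pixel, about (305.5,269.4). Next I lift clear and check again.

Run:
```python
from plan import *
from station import r
import cv2
r.servo_line([*at(-.105),.40],speed=.08)
r.move_joints([-75.556,5.22,70.514,0,104.267,-3.249]); r.wait(.5)
a=r.snapshot("top")["frame"][228:300,276:416]; b=r.snapshot("side")["frame"][215:300,295:400]
a=cv2.resize(a,(700,360),interpolation=0); b=cv2.resize(b,(296,240),interpolation=0)
o=np.zeros((600,700,3),np.uint8); o[:360]=a; o[360:,:296]=b
cv2.imwrite("pics/f.png",o[:,:,::-1]); print(r.sense()["clock"])
```

```text
18.05
```

View pics/f.png

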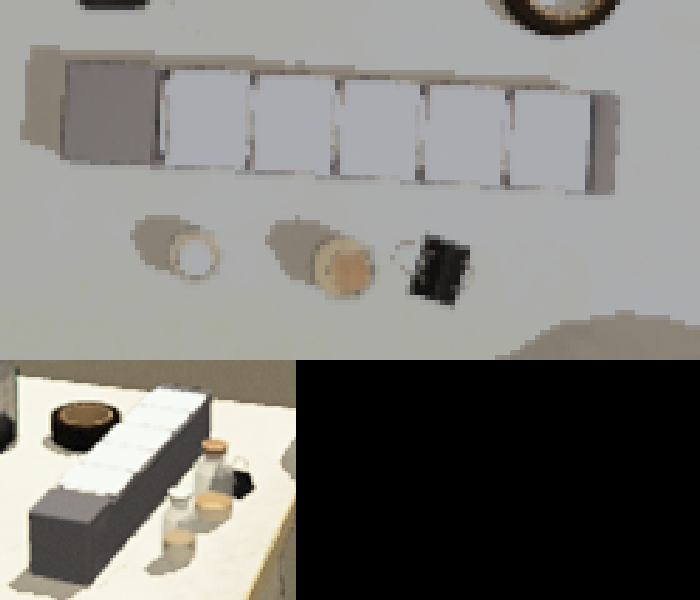

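All lids are shut and flush, with the organiser (crop px (62,60)-(618,193)) and the small things unmoved.

```bash
python3 -c "
from station import r
print(r.hand_in())"
```

```text
the job is handed in; nothing more can be done
None
```

I pressed all five lids shut in one light stroke (about 5 N or less at each check), moved the hand clear and handed the job in at about 18 s; the final pictures show the organiser and the small things in view unmoved, but no verdict was returned.

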